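# Fill the tin dispenser to the red band

## Task

Stack the two thick blue spice tins in the clear dispenser tube, one flat on the other lids up, so that the top of the stack reaches the red band at the tube's rim. Leave the thin orange tin where it stands. Letting a tin drop down the tube from its mouth is fine.

Things in the scene. Friction and masses are not known exactly. Their poses are not given: they have to be found in the camera images.
- tin_a: Blue round spice tin with a blue lid that bears a white spot, rigid, 52 mm diameter, 28 mm tall, about 70 g, loose, standing lid up on the counter. One of two alike. Origin: centre of its underside; z up through the lid.
- tin_b: Blue round spice tin with a blue lid that bears a white spot, rigid, 52 mm diameter, 28 mm tall, about 70 g, loose, standing lid up on the counter. One of two alike. Origin: centre of its underside; z up through the lid.
- tin_thin: Thin all-orange round tin, 52 mm diameter, only 14 mm tall, loose on the counter; it does not belong in the tube. (A jar and a paper cup, up to 100 mm tall, stand apart from all these, beyond 0.33 m to the left and right.) Origin: centre of its underside; z up.
- tube_floor (a point): Centre of the inner floor of the dispenser: an upright clear tube, open at the top, fixed to the counter on a brass foot 96 mm across, 4 mm thick. This point is 4 mm above the counter (z = 0); z up. Bore 74 mm, outside 84 mm, rim 60 mm above this point. An opaque red band rings the top 10 mm; two blue tins reach 56 mm.
Mind the look-alikes: they are no part of the job. Leave any purple or turquoise look-alike of the tin_b alone.

How it is judged (in metres and radians):
At the end, for the whole second after the job is handed in: Both blue tins in the tube (within 16 mm of its axis), lids up within 10 degrees, at rest: either one on the tube floor (underside -4 to 6 mm from it), the other on top of it (underside 23 to 34 mm above the floor), so that the top of the stack is in the red band (horizontal distance between each of tin_a, tin_b and tube_floor below 0.016 m and angle between each of tin_a, tin_b's own z axis and vertical below 0.17 rad and linear speed of each of tin_a, tin_b below 0.02 m/s and ((z of tin_a in the frame of tube_floor between -0.004 and 0.006 m and z of tin_b in the frame of tube_floor between 0.023 and 0.034 m) or (z of tin_b in the frame of tube_floor between -0.004 and 0.006 m and z of tin_a in the frame of tube_floor between 0.023 and 0.034 m))); the robot touches nothing.
It fails at once if the thin orange tin is shifted more than 30 mm (distance of tin_thin from where it was at the start of the episode above 0.03 m).
It also fails if it takes over 51 s, if anything falls off the work surface, if the arm or the gripper's body presses on something with over 40 N, if the wrist force passes 120 N, or if a joint passes its speed limit or range.

## Robot

A 6-joint arm with a two-finger parallel gripper is mounted at the origin on the work surface. World frame = base frame: x ahead of the robot, y to its left, z up, the work surface at z = 0. Lengths are in mm, angles in degrees, forces in N, time in s.
With the tool pointing down it reaches from about 350 to 850 mm from the base axis. Payload 8.1 kg.
Tool frame: the origin (TCP) lies midway between the tips of the shut fingers; the grasp point (between the pads) lies 19 mm behind it; z points along the fingers, y is the line along which they close (so a half turn about z gives the same grasp; the last joint's range is limited). The gripper opens to 85 mm and grips with 20 to 120 N. Pads are 22 mm wide; open, the fingers measure 114 mm over their backs; the gripper's body (76 mm by 85 mm) begins 54 mm behind the grasp point. The pads swing forward as they close: fully open they stand 13 mm farther back than shut.
Start: joints at [-74.278, 7.471, 85.268, -0, 87.261, -4.893], TCP at [211.272, -561.578, 231.292] pointing down, gripper open.
Joint ranges: [-169.43, 169.43], [-51.17, 129.36], [1.28, 143.12], [-76.62, 256.62], [0, 156.53], [-152.29, 152.29]. Speed limits (degrees/s): [136.94, 136.94, 159.86, 180, 180, 180].

## Interface

Orientations are given as [roll, pitch, yaw] about the fixed x, y, z axes, in that order (R = Rz(yaw) Ry(pitch) Rx(roll)).
In Python, from bench import r gives the robot as it stands.
- The arm moves only by the tool apply_moves, never from a script. Its argument "steps" is a list of rows, each a list of 7 numbers: the opening, from -1 (shut) to 1 (fully open), then the shift along the tool's x, y, z in mm, then the turn, a rotation vector about the tool's x, y, z in units of 5 degrees (1.0 is 5 degrees). A call has exactly 8 rows; each row shifts and turns the commanded pose from where the row before left it, along the tool's axes as they then stand; what a row does not reach is not made up. A row lasts 1/10 s, in which the tool goes at most 50 mm and 8.59 degrees, less where a joint would pass 70% of its speed; a pose out of reach is approached as far as the arm can. A call is refused whole if a number of a shift passes 50 or a number of a turn 1, either way. A call with a gripper value outside its range is refused whole. The fingers move at their own pace and stop on an object; "squeeze" is the grip in N (left out, the last holds). Time passes only in rows, so rows that do not move let the fingers close, or fill a call up. It gives the time, the measured TCP pose, the force, the opening and the grip force at its end, in the units of the state.
- r.sense(): the state, without advancing time (a new reading comes with each control period).
- r.snapshot(name): name is "side" or "top"; returns a dict with "color" (384x512x3 uint8, blue, green, red), "depth" (384x512 float32, mm along the optical axis (not along the pixel's ray), 0 where there is no reading), "mtx" (3x3 intrinsics, pixels), "dist" ([k1, k2, p1, p2, k3] as OpenCV has them; the pictures are not rectified), "T" (4x4, takes a point from camera to world coordinates). Camera axes: x right, y down, z forward; pixel columns grow to the right and rows downward; lengths in mm; the calibration is good to about 2 mm. A picture is of the moment at which its call begins.
- r.hand_in(): hands the job in; it is judged then, once.
The state is a dict: "time": time; "joint_pos": joint angles; "qd": joint speeds; "joint_efforts": joint torques, N m; "tool_pos": TCP position; "tcp_rot": TCP orientation; "ft_force": force on the tool from outside, world axes, zero at the start; "wrist_torque": the same for the moment, N m; "finger_gap": finger opening in mm; "grip_force": force on a finger pad.
Only numpy, scipy, OpenCV 4.12 (cv2) and the standard library are available. Lean on these libraries where they do the work, as an engineer would, in place of code of your own. Each camera call takes 0.05 s, during which the arm holds its last target. There are 200 camera calls.

## Working session

There is one attempt and no reset: what is moved stays moved. The work goes in short steps, Python scripts to look and compute and a tool call to move; the robot and the scene stay as the last step left them, time stands still between calls to the robot, and variables do not carry over. Pictures are saved under pics/ and viewed, at most 10 in all, crops included, and the job is handed in when it is done.

Besides the shell and the picture viewer there is one more tool, called after "Emit:" as name([rows], argument=value, ...), one row to a line, values as JSON. apply_moves: Moves the arm, as the interface text tells. Its arguments: {"type":"object","properties":{"steps":{"type":"array"},"squeeze":{"type":"number"}},"required":["steps"]}

```bash
mkdir -p pics; ls; python3 - <<'E'
from bench import r
import cv2,numpy as np
ims=[]
for n in("top","side"):
    s=r.snapshot(n); np.savez(f"{n}0.npz",**s); cv2.imwrite(f"pics/{n}0.png",s["color"])
    print(n,s["mtx"].round(1).tolist(),s["dist"],s["T"].round(3).tolist())
print(r.sense())
E
```

```text
pics
top [[425.6, 0.0, 253.1], [0.0, 425.6, 189.5], [0.0, 0.0, 1.0]] [0.02083979 0.         0.         0.         0.        ] [[0.013, -0.982, 0.19, 423.981], [-0.999, -0.019, -0.027, 14.944], [0.03, -0.189, -0.981, 819.281], [0.0, 0.0, 0.0, 1.0]]
side [[407.0, 0.0, 254.0], [0.0, 407.0, 197.2], [0.0, 0.0, 1.0]] [-0.12967706  0.          0.          0.          0.        ] [[-0.926, -0.18, 0.332, 290.472], [-0.377, 0.456, -0.806, 698.519], [-0.006, -0.871, -0.491, 474.705], [0.0, 0.0, 0.0, 1.0]]
{'time': 0.1, 'joint_pos': array([-7.42760635e+01,  7.51020382e+00,  8.53226560e+01, -1.25155329e-03,
        8.72609463e+01, -4.89049147e+00]), 'qd': array([-0.10069088, -0.1734806 , -0.12273274, -0.12190278,  0.06035396,
        0.01447094]), 'joint_efforts': array([ 2.58520071e-03, -5.70951533e+01, -5.01942158e+01, -9.90558351e-05,
        8.18418892e-03,  2.89699426e-05]), 'tool_pos': array([ 211.15283781, -561.09853376,  230.35901902]), 'tcp_rot': array([-1.79906429e+02, -6.75164045e-03,  2.06144833e+01]), 'ft_force': array([0.37949482, 0.14603849, 0.38654609]), 'wrist_torque': array([ 0.01925635, -0.02598382,  0.01445103]), 'grip_force': 0.0, 'finger_gap': 85.46878550626087}
```

View pics/top0.png

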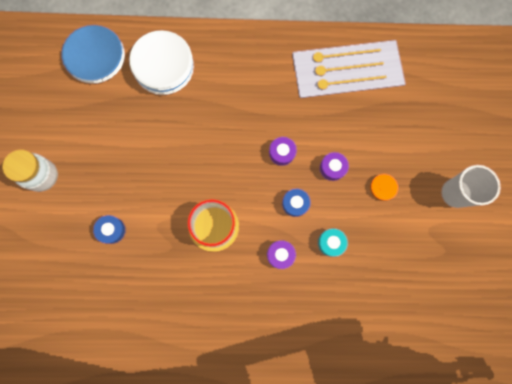

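View pics/side0.png

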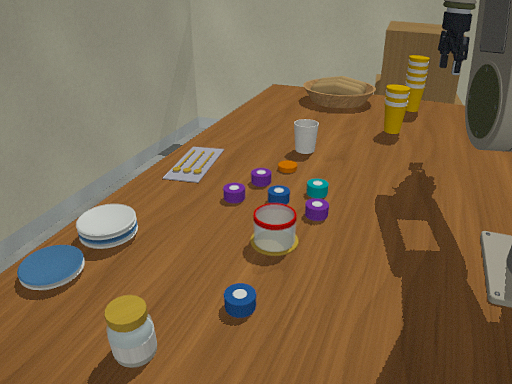

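The top view shows blue tins at (108,230) and (296,202). They could be confused with purple at (283,150), (335,166), (281,255), turquoise at (333,242), orange (the thin tin) at (384,187), and a blue plate at (93,54). The tube's red rim is at (213,224). In the side view the blue tins are at (240,297) and (279,193), and the tube is at (275,216). I choose the two blue ones with white spots. Next I'll measure them from both views.

```bash
cat > m.py <<'E'
import cv2,numpy as np
def ray(s,uv):
    p=cv2.undistortPoints(np.array([[uv]],float),s["mtx"],s["dist"])[0,0]
    return s["T"][:3,3],s["T"][:3,:3]@np.array([*p,1.])
def onz(s,uv,z):
    o,d=ray(s,uv); return o+d*(z-o[2])/d[2]
def tri(s1,u1,s2,u2):
    o1,d1=ray(s1,u1);o2,d2=ray(s2,u2)
    t=np.linalg.lstsq(np.c_[d1,-d2],o2-o1,rcond=None)[0]
    a,b=o1+d1*t[0],o2+d2*t[1]; return (a+b)/2,np.linalg.norm(a-b)
def blob(s,c,kind,w=14):
    im=cv2.cvtColor(s["color"],cv2.COLOR_BGR2HSV).astype(int)
    H,S,V=im[...,0],im[...,1],im[...,2]
    m={"white":(S<90)&(V>150),"red":((H<5)|(H>174))&(S>150)&(V>100),"orange":(H>8)&(H<16)&(S>220)&(V>200)}[kind]
    k=np.zeros_like(m);k[c[1]-w:c[1]+w,c[0]-w:c[0]+w]=1
    v,u=np.nonzero(m&k); return np.array([u.mean(),v.mean()]),np.c_[u,v]
def load(n): return dict(np.load(n))
E
python3 - <<'E'
from m import *
t,s=load("top0.npz"),load("side0.npz")
for n,a,b in[("L",(108,230),(240,295)),("C",(296,202),(279,190)),("pur1",(283,150),(234,187)),("pur2",(335,166),(261,172)),("pur3",(281,255),(317,205)),("turq",(333,242),(317,184))]:
    ca,pa=blob(t,a,"white");cb,pb=blob(s,b,"white",10)
    d=t["depth"][int(ca[1]),int(ca[0])]; o,dd=ray(t,ca)
    print(n,ca.round(1),cb.round(1),len(pa),len(pb),tri(t,ca,s,cb),"depth",(o+dd*d).round(1))
# red ring: ellipse of outer hull projected to z=64
for n,S,c,w in(("top",t,(213,224),34),("side",s,(275,216),30)):
    _,p=blob(S,c,"red",w); 
    P=np.array([onz(S,q,64) for q in cv2.convexHull(p.astype(np.int32))[:,0].astype(float)])
    (x,y),R=cv2.minEnclosingCircle(P[:,:2].astype(np.float32)); print(n,len(p),x,y,R, P[:,:2].min(0),P[:,:2].max(0))
c1,_=blob(t,(384,187),"orange",18);c2,_=blob(s,(287,167),"orange",12);print("orange",tri(t,c1,s,c2))
a=cv2.resize(t["color"][170:270,70:350],None,fx=2.8,fy=2.8,interpolation=2)
b=cv2.resize(s["color"][150:330,190:350],None,fx=1.6,fy=1.6,interpolation=2)
o=np.zeros((a.shape[0]+b.shape[0],784,3),np.uint8);o[:a.shape[0]]=a;o[a.shape[0]:,:b.shape[1]]=b;cv2.imwrite("pics/crop.png",o)
E
```

```text
L [107.5 228.3] [239.4 293.4] 165 113 (array([498.30577574, 259.92013111,  26.67811832]), np.float64(2.3073335419869063)) depth [499.4 260.3  26.8]
C [297.9 200.1] [278.5 189.8] 198 46 (array([556.38291809, -92.6587049 ,  25.49614822]), np.float64(4.264450958245353)) depth [557.7 -91.6  29.8]
pur1 [282.7 149.1] [233.6 187. ] 133 43 (array([656.59020679, -63.41483374,  27.61495504]), np.float64(2.2649639292932986)) depth [657.4 -63.   28.7]
pur2 [334.9 164.7] [260.9 171.6] 133 34 (array([ 627.37367024, -164.23502481,   27.49236708]), np.float64(2.5564435499342153)) depth [ 628.3 -163.7   28.7]
pur3 [281.3 254.2] [316.9 203.5] 150 53 (array([455.4308661 , -60.66608046,  27.30619851]), np.float64(2.139333163968385)) depth [456.4 -60.3  29.3]
turq [334.8 241.2] [317.3 182.6] 186 35 (array([ 480.61262191, -160.92889576,   25.5848268 ]), np.float64(3.0623958128168787)) depth [ 481.9 -159.9   29.1]
top 168 509.07763671875 68.31006622314453 41.26938247680664 [469.19335512  32.23779155] [549.43644267 108.87226909]
side 308 504.7056579589844 74.75094604492188 47.73001480102539 [462.68922265  28.35801389] [546.91255749 122.10743197]
 ** On entry to DLASCL parameter number  4 had an illegal value
 ** On entry to DLASCL parameter number  4 had an illegal value
 ** On entry to DLASCL parameter number  4 had an illegal value
 ** On entry to DLASCL parameter number  4 had an illegal value
 ** On entry to DLASCL parameter number  5 had an illegal value
 ** On entry to DLASCL parameter number  4 had an illegal valuem.py:16: RuntimeWarning: Mean of empty slice.
  v,u=np.nonzero(m&k); return np.array([u.mean(),v.mean()]),np.c_[u,v]
  ret = ret.dtype.type(ret / rcount)
Traceback (most recent call last):
  File "m.py", line 9, in tri
    t=np.linalg.lstsq(np.c_[d1,-d2],o2-o1,rcond=None)[0]
      ~~~~~~~~~~~~~~~^^^^^^^^^^^^^^^^^^^^^^^^^^^^^^^^
numpy.linalg.LinAlgError: SVD did not converge in Linear Least Squares
```

```bash
python3 - <<'E'
from m import *
from scipy.optimize import least_squares
t,s=load("top0.npz"),load("side0.npz")
def proj(S,P):
    Ti=np.linalg.inv(S["T"]); return cv2.projectPoints(P,cv2.Rodrigues(Ti[:3,:3])[0],Ti[:3,3],S["mtx"],S["dist"])[0][:,0]
th=np.linspace(0,2*np.pi,180)
def box(p): return np.r_[p.min(0),p.max(0)]
def big(S,c,w):
    _,p=blob(S,c,"red",w); return np.r_[p.min(0)-.5,p.max(0)+.5],len(p)
ob=[(S,)+big(S,c,w) for S,c,w in((t,(213,224),36),(s,(275,216),32))]
print([o[1:] for o in ob])
def f(v,full=True):
    P=np.vstack([np.c_[v[0]+42*np.cos(th),v[1]+42*np.sin(th),0*th+v[2]-h] for h in(0,10)])
    return np.r_[[box(proj(S,P))-o for S,o,_ in ob]].ravel()
q=least_squares(f,[509,70,64.]);print("tube",q.x,q.fun.round(1))
for n,a,b in[("L",(108,230),(240,295)),("C",(296,202),(279,190))]:
    ca,pa=blob(t,a,"white",10);cb,pb=blob(s,b,"white",8)
    print(n,ca,cb,len(pa),len(pb),tri(t,ca,s,cb),onz(t,ca,28),onz(s,cb,28))
for c in((384,187),):print("orange",onz(t,c,14),t["color"][187,384])
a=cv2.resize(t["color"][170:270,70:350],None,fx=2.8,fy=2.8,interpolation=2)
b=cv2.resize(s["color"][150:330,190:350],None,fx=1.7,fy=1.7,interpolation=2)
o=np.zeros((a.shape[0]+b.shape[0],784,3),np.uint8);o[:a.shape[0]]=a;o[a.shape[0]:,:b.shape[1]]=b;cv2.imwrite("pics/crop.png",o)
E
```

```text
[(array([187.5, 199.5, 231.5, 245.5]), 168), (array([253.5, 202.5, 295.5, 229.5]), 308)]
tube [508.34116854  70.07493587  65.12287112] [-1.5 -0.2  2.2  1.4 -1.7 -0.2  0.2  0.4]
L [107.30065359 228.67320261] [239.42477876 293.42477876] 153 113 (array([497.8228552 , 260.20849475,  27.00432297]), np.float64(1.6606931941554033)) [498.52916182 260.16835301  28.        ] [496.51082458 261.10004975  28.        ]
C [296.52380952 201.37414966] [278.5       189.7826087] 147 46 (array([554.48442036, -89.61711473,  27.22801764]), np.float64(2.5662139746540555)) [555.6154363  -89.21887429  28.        ] [552.70317653 -88.28814299  28.        ]
orange [ 589.38867715 -261.7634167    14.        ] [  0 149 251]
```

View pics/crop.png

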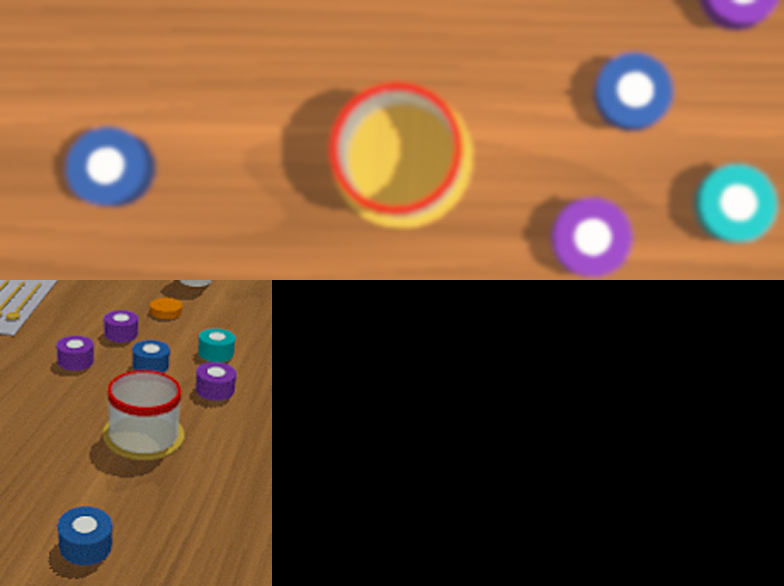

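The crop confirms it: both blue lids have white spots, left in the crop at (105,165) and right at (635,90), and the tube is empty. Measured positions are tin L (498,260), lid z 27; tin C (555,-90), lid z 27; tube axis (508,70), rim z 65. These agree with the stated sizes. I'll close the fingers along world y, where there is room around C.

Emit:
apply_moves([
  [1,0,0,0,0,0,0.824],
  [1,0,0,0,0,0,0.824],
  [1,0,0,0,0,0,0.824],
  [1,0,0,0,0,0,0.824],
  [1,0,0,0,0,0,0.824],
  [1,30,-41,0,0,0,0],
  [1,30,-41,0,0,0,0],
  [1,30,-41,0,0,0,0],
], squeeze=30)

```text
time: 0.9
tool_pos: [300.1, -439.0, 230.5]
tcp_rot: [-179.9, 0.0, -0.1]
ft_force: [0.1, 0.3, 0.6]
finger_gap: 85.6
grip_force: 0.0
```

Emit:
apply_moves([
  [1,30,-41,0,0,0,0],
  [1,30,-41,0,0,0,0],
  [1,30,-41,0,0,0,0],
  [1,30,-41,0,0,0,0],
  [1,30,-41,0,0,0,0],
  [1,30,-41,0,0,0,0],
  [1,30,-41,0,0,0,0],
  [1,30,-41,0,0,0,0],
])

```text
time: 1.7
tool_pos: [536.6, -115.6, 231.0]
tcp_rot: [-180.0, 0.0, 0.0]
ft_force: [0.3, -0.7, 0.8]
finger_gap: 85.3
grip_force: 0.0
```

Emit:
apply_moves([
  [1,13.7,-21,0,0,0,0],
  [1,0,0,25,0,0,0],
  [1,0,0,25,0,0,0],
  [1,0,0,25,0,0,0],
  [1,0,0,25,0,0,0],
  [1,0,0,25,0,0,0],
  [1,0,0,25,0,0,0],
  [1,0,0,25,0,0,0],
])

```text
time: 2.5
tool_pos: [549.1, -96.5, 54.9]
tcp_rot: [-180.0, 0.0, 0.0]
ft_force: [0.5, -0.3, -0.6]
finger_gap: 85.2
grip_force: 0.0
```

Emit:
apply_moves([
  [1,0,0,15,0,0,0],
  [1,0,0,15,0,0,0],
  [1,0,0,10,0,0,0],
  [1,0,0,10,0,0,0],
  [1,0,0,0,0,0,0],
  [1,0,0,0,0,0,0],
  [1,0,0,0,0,0,0],
  [1,0,0,0,0,0,0],
])

```text
time: 3.3
tool_pos: [550.4, -96.8, 7.2]
tcp_rot: [180.0, -0.1, 0.0]
ft_force: [-0.0, 0.3, -0.7]
finger_gap: 85.4
grip_force: 0.0
```

Emit:
apply_moves([
  [1,4.5,-7,0,0,0,0],
  [1,0,0,0,0,0,0],
  [1,0,0,0,0,0,0],
  [-0.2,0,0,0,0,0,0],
  [-1,0,0,0,0,0,0],
  [-1,0,0,0,0,0,0],
  [-1,0,0,0,0,0,0],
  [-1,0,0,0,0,0,0],
])

```text
time: 4.1
tool_pos: [554.3, -89.8, 6.5]
tcp_rot: [180.0, -0.0, 0.0]
ft_force: [-0.2, 0.3, 1.8]
finger_gap: 50.9
grip_force: 31.3
```

```bash
python3 - <<'E'
from bench import r
import cv2,numpy as np
q=r.sense();print(q["tool_pos"],q["finger_gap"],q["grip_force"])
s=r.snapshot("side"); np.savez("side1.npz",**s); cv2.imwrite("pics/side1.png",cv2.resize(s["color"][80:260,180:380],None,fx=3,fy=3))
E
```

```text
[554.30890213 -89.76029999   6.49988419] 50.91947876877041 31.346742510795593
```

View pics/side1.png

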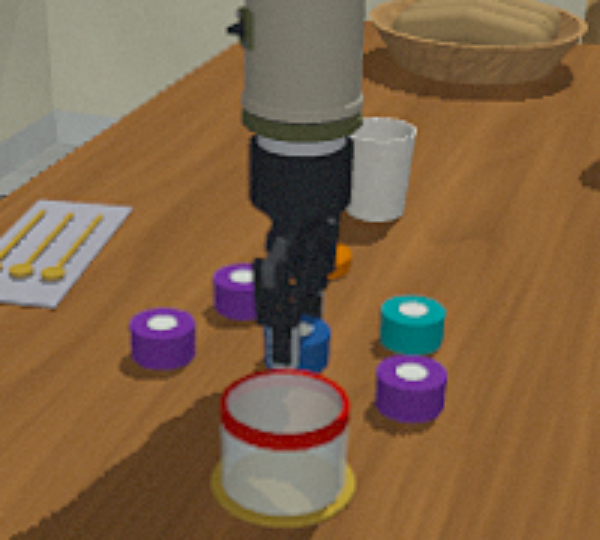

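The tin is held at a gap of 51 mm with 31 N, and the picture shows the finger (285,345) on the blue tin (305,345). I'll lift it and carry it over the tube.

Emit:
apply_moves([
  [-1,0,0,-10,0,0,0],
  [-1,0,0,-20,0,0,0],
  [-1,0,0,-30,0,0,0],
  [-1,0,0,-35,0,0,0],
  [-1,0,0,0,0,0,0],
  [-1,-6,-20,0,0,0,0],
  [-1,-6,-20,0,0,0,0],
  [-1,-6,-20,0,0,0,0],
])

```text
time: 4.95
tool_pos: [535.5, -29.1, 101.1]
tcp_rot: [-180.0, 0.0, -0.0]
ft_force: [0.1, 0.7, -0.9]
finger_gap: 50.7
grip_force: 31.4
```

Emit:
apply_moves([
  [-1,-6,-20,0,0,0,0],
  [-1,-6,-20,0,0,0,0],
  [-1,-6,-20,0,0,0,0],
  [-1,-6,-20,0,0,0,0],
  [-1,-4.3,-20,0,0,0,0],
  [-1,0,0,0,0,0,0],
  [-1,0,0,0,0,0,0],
  [-1,0,0,0,0,0,0],
])

```text
time: 5.75
tool_pos: [507.9, 69.7, 101.3]
tcp_rot: [180.0, 0.0, -0.0]
ft_force: [0.3, -0.2, 0.2]
finger_gap: 50.8
grip_force: 31.4
```

```bash
python3 - <<'E'
from bench import r
import cv2,numpy as np
q=r.sense();print(q["tool_pos"],q["finger_gap"],q["grip_force"])
s=r.snapshot("side"); np.savez("side2.npz",**s); cv2.imwrite("pics/side2.png",cv2.resize(s["color"][110:260,200:350],None,fx=4,fy=4))
E
```

```text
[507.8918606   69.72320682 101.25401381] 50.79350900085175 31.411821842193604
```

View pics/side2.png

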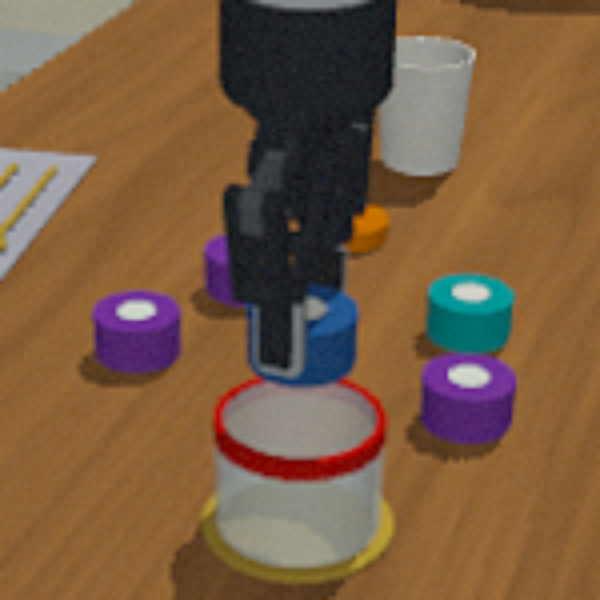

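The picture shows the tin level at (303,335), centred over the rim ellipse (300,420). I'll lower it until the fingertips are just above the rim, then release.

Emit:
apply_moves([
  [-1,0,0,15,0,0,0],
  [-1,0,0,10,0,0,0],
  [-1,0,0,9,0,0,0],
  [-1,0,0,0,0,0,0],
  [-1,0,0,0,0,0,0],
  [1,0,0,0,0,0,0],
  [1,0,0,0,0,0,0],
  [1,0,0,0,0,0,0],
])

```text
time: 6.6
tool_pos: [508.3, 70.4, 67.9]
tcp_rot: [-180.0, -0.1, 0.0]
ft_force: [1.2, 1.1, 0.2]
finger_gap: 85.4
grip_force: 0.0
```

Emit:
apply_moves([
  [1,0,0,0,0,0,0],
  [1,0,0,0,0,0,0],
  [1,0,0,-20,0,0,0],
  [1,0,0,-30,0,0,0],
  [1,0,0,-20,0,0,0],
  [1,0,-40,0,0,0,0],
  [1,0,-40,0,0,0,0],
  [1,0,-40,0,0,0,0],
])

```text
time: 7.4
tool_pos: [508.0, 191.5, 137.9]
tcp_rot: [-180.0, -0.1, -0.1]
ft_force: [0.6, -0.1, -0.3]
finger_gap: 85.4
grip_force: 0.0
```

```bash
python3 - <<'E'
from bench import r
import cv2,numpy as np
q=r.sense();print(q["tool_pos"],q["finger_gap"],q["grip_force"])
s=r.snapshot("side"); t=r.snapshot("top");np.savez("top3.npz",**t)
a=s["color"][150:340,180:360];b=t["color"][160:350,60:340]
cv2.imwrite("pics/s3.png",cv2.resize(np.hstack([a,b]),None,fx=1.7,fy=1.7))
E
```

```text
[508.00506981 191.50410743 137.89147687] 85.38203469503598 0.0
```

View pics/s3.png

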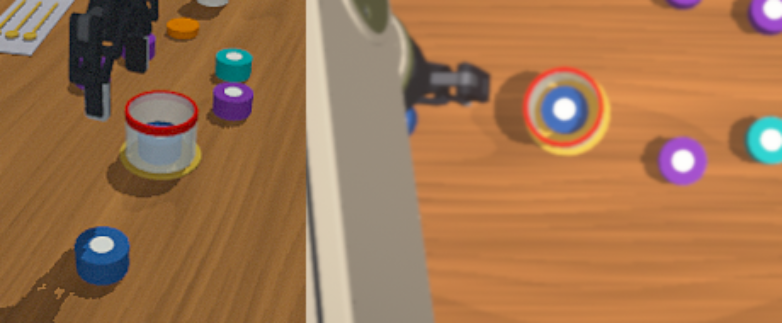

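The first tin is flat and lid up in the tube: white spot at (564,108) in the top panel, blue body at (160,150) in the side panel. Tin L is untouched at (102,255). I'll fetch it now.

Emit:
apply_moves([
  [1,-5,-34.2,0,0,0,0],
  [1,-5,-34.2,0,0,0,0],
  [1,0,0,0,0,0,0],
  [1,0,0,25,0,0,0],
  [1,0,0,25,0,0,0],
  [1,0,0,20,0,0,0],
  [1,0,0,0,0,0,0],
  [1,0,0,0,0,0,0],
])

```text
time: 8.3
tool_pos: [497.7, 258.0, 67.4]
tcp_rot: [180.0, 0.0, -0.0]
ft_force: [-0.2, -0.3, 0.6]
finger_gap: 85.4
grip_force: 0.0
```

Emit:
apply_moves([
  [1,0,0,20,0,0,0],
  [1,0,0,20,0,0,0],
  [1,0,0,12,0,0,0],
  [1,0,0,9,0,0,0],
  [1,0,0,0,0,0,0],
  [1,0,0,0,0,0,0],
  [1,0,0,0,0,0,0],
  [1,0,0,0,0,0,0],
])

```text
time: 9.1
tool_pos: [498.4, 259.1, 7.2]
tcp_rot: [-180.0, -0.1, 0.0]
ft_force: [-0.3, 0.1, 0.1]
finger_gap: 85.4
grip_force: 0.0
```

Emit:
apply_moves([
  [-0.2,0,0,0,0,0,0],
  [-1,0,0,0,0,0,0],
  [-1,0,0,0,0,0,0],
  [-1,0,0,0,0,0,0],
  [-1,0,0,0,0,0,0],
  [-1,0,0,-10,0,0,0],
  [-1,0,0,-20,0,0,0],
  [-1,0,0,-30,0,0,0],
])

```text
time: 9.9
tool_pos: [495.8, 257.9, 65.1]
tcp_rot: [179.9, 0.2, 0.0]
ft_force: [0.8, 0.3, -0.2]
finger_gap: 51.0
grip_force: 31.4
```

Emit:
apply_moves([
  [-1,0,0,-35,0,0,0],
  [-1,0,0,0,0,0,0],
  [-1,2,30,0,0,0,0],
  [-1,2,30,0,0,0,0],
  [-1,2,30,0,0,0,0],
  [-1,0,0,0,0,0,0],
  [-1,0,0,0,0,0,0],
  [-1,0,0,0,0,0,0],
])

```text
time: 10.7
tool_pos: [503.5, 169.3, 101.1]
tcp_rot: [-180.0, 0.0, 0.0]
ft_force: [0.4, 0.6, -1.3]
finger_gap: 50.6
grip_force: 31.5
```

Held at a gap of 51 mm. The remaining shift is x +4.7, y −99.3.

Emit:
apply_moves([
  [-1,1.2,25,0,0,0,0],
  [-1,1.2,25,0,0,0,0],
  [-1,1.2,25,0,0,0,0],
  [-1,1.1,24,0,0,0,0],
  [-1,0,0,0,0,0,0],
  [-1,0,0,0,0,0,0],
  [-1,0,0,0,0,0,0],
  [-1,0,0,0,0,0,0],
])

```text
time: 11.5
tool_pos: [508.4, 70.9, 101.3]
tcp_rot: [-180.0, 0.0, 0.1]
ft_force: [0.3, 0.3, -0.6]
finger_gap: 50.9
grip_force: 31.6
```

```bash
python3 - <<'E'
from bench import r
import cv2,numpy as np
q=r.sense();print(q["tool_pos"],q["finger_gap"],q["grip_force"])
s=r.snapshot("side"); cv2.imwrite("pics/side4.png",cv2.resize(s["color"][110:260,200:350],None,fx=4,fy=4))
E
```

```text
[508.42972444  70.85849897 101.25531957] 50.89561940144097 31.586068868637085
```

View pics/side4.png

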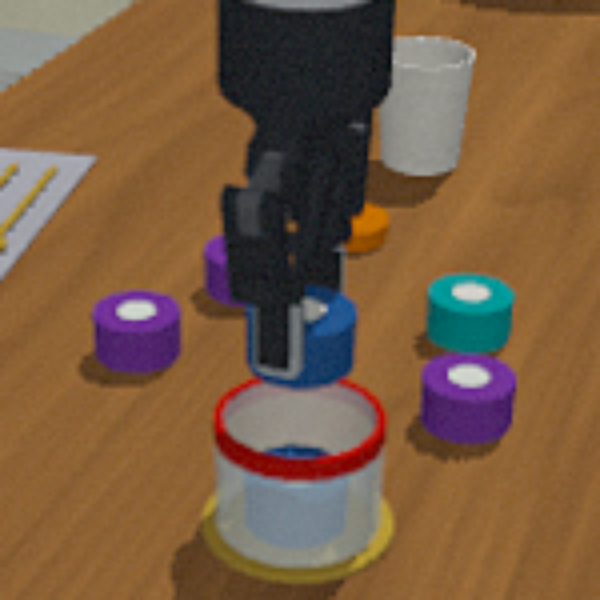

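The second tin is level at (302,335), over the first one, which sits flat at (295,500) in the tube. Same release as before.

Emit:
apply_moves([
  [-1,0,0,15,0,0,0],
  [-1,0,0,10,0,0,0],
  [-1,0,0,9,0,0,0],
  [-1,0,0,0,0,0,0],
  [-1,0,0,0,0,0,0],
  [1,0,0,0,0,0,0],
  [1,0,0,0,0,0,0],
  [1,0,0,0,0,0,0],
])

```text
time: 12.35
tool_pos: [509.0, 69.8, 67.9]
tcp_rot: [-180.0, -0.1, 0.0]
ft_force: [-0.2, 0.3, 0.3]
finger_gap: 85.4
grip_force: 0.0
```

Emit:
apply_moves([
  [1,0,0,0,0,0,0],
  [1,0,0,0,0,0,0],
  [1,0,0,-20,0,0,0],
  [1,0,0,-30,0,0,0],
  [1,0,0,-30,0,0,0],
  [1,0,-45,0,0,0,0],
  [1,0,-45,0,0,0,0],
  [1,0,-45,0,0,0,0],
])

```text
time: 13.15
tool_pos: [508.7, 206.0, 148.0]
tcp_rot: [-180.0, -0.1, -0.1]
ft_force: [1.0, -0.9, 0.2]
finger_gap: 85.0
grip_force: 0.0
```

Emit:
apply_moves([
  [1,0,0,0,0,0,0],
  [1,0,0,0,0,0,0],
  [1,0,0,0,0,0,0],
  [1,0,0,0,0,0,0],
  [1,0,0,0,0,0,0],
  [1,0,0,0,0,0,0],
  [1,0,0,0,0,0,0],
  [1,0,0,0,0,0,0],
])

```text
time: 13.95
tool_pos: [508.5, 204.5, 147.3]
tcp_rot: [-180.0, -0.0, -0.0]
ft_force: [-0.7, -0.5, -0.7]
finger_gap: 85.5
grip_force: 0.0
```

```bash
python3 - <<'E'
from bench import r
from m import *
q=r.sense();print(q["time"],q["tool_pos"])
s=r.snapshot("side"); t=r.snapshot("top")
c,p=blob(t,(213,224),"white",12); print(c,len(p),"z60:",onz(t,c,60),"depth pt:",[ (lambda o,d:(o+d*t["depth"][int(c[1]),int(c[0])]).round(1))(*ray(t,c))])
a=s["color"][150:340,180:360];b=t["color"][160:350,120:340]
cv2.imwrite("pics/s5.png",cv2.resize(np.hstack([a,b]),None,fx=2,fy=2))
E
```

```text
13.95 [508.53785406 204.51473183 147.34538828]
[211.60119048 221.42261905] 168 z60: [511.26396278  67.40284043  60.        ] depth pt: [array([511.1,  67.3,  61.8])]
```

View pics/s5.png

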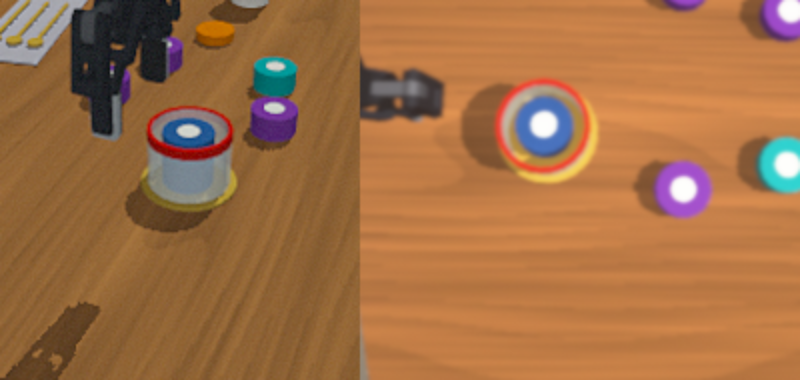

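The stack is centred in the tube. The top lid is flat at z about 61 (60 expected), within the red band, and the gripper is clear of everything.

```bash
python3 -c "
from bench import r
print(r.hand_in())"
```

```text
the job is handed in; nothing more can be done
None
```

I stacked both blue tins lids up in the tube, with the top lid level with the red band; the orange tin was not touched, and I handed the job in at about 14 s (no verdict was returned).

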